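Load a tag holder behind the lip of a drill-stand carrier and hold it home

TASK

The drill head leaves no room to load: pull the carrier by its black knob out along its rail until its roller clicks into the loading-station notch, the one with the green marker. Then take the holder with the brass tag by its orange tab, lay it flat on the carrier, slide its front edge in under the steel lip between the guides and push on against the ejector spring until it is fully home on the stop. Finish while still holding it pressed home there, so that I can tighten the clamp screw (let go and the spring pushes it out again); leave the copper-tag holder and everything else on the bench alone.

Things in the scene. Friction and masses are not known exactly. Their poses are not given: they have to be found in the camera images.
- carrier (a joint): travel of the carrier along its rail, m: 0 in the notch under the drill, 0.160 in the loading-station notch (green marker), end stop 0.185; it grows towards -y of nest. A sprung brass roller draws the carrier to the notch's centre from up to 5 mm off once let go; about 7 N pulls it out again. Elsewhere about 1 N of drag
- carrier_knob (a point): centre of the carrier's black cylindrical pull knob: upright, 22 mm in diameter, 30 mm tall, on a 12 mm stem 20 mm tall; this point is 35 mm above the carrier's flat aluminium top and about 91 mm above the bench. Room for fingers all round it (the drill head is above and on the +y side of it). It moves with the carrier.
- nest (a point): on the carrier: where brass_holder_plate lies when the holder is fully home. x is the push-in direction (level, away from the robot, square to the rail), y along the rail towards the drill column, z up. The carrier's flat aluminium top lies 3 mm below this point, from x = -70 to +57 mm; the stop for the holder's front edge is at x = +40 mm. Nothing is overhead at the loading station
- lip (a point): on the carrier: middle of the lip's near lower edge, 25 mm beyond nest in x and 5 mm above it. The lip is a dark steel plate 6 mm thick, its underside 8 mm above the flat top. Under it two side guides 8 mm high and 53 mm apart begin 20 mm before this edge and run to the stop 15 mm behind it; flared lead-ins before them open to about 75 mm apart at 50 mm before this edge
- ejector (a joint): travel in m of the sprung brass ejector under the lip: 0 free, when it stands 10 mm in front of the stop; 0.010 with the holder home on the stop. It pushes back with 3 N at 0, rising to 7 N at 0.010.
- brass_holder_tab (a point): the wanted holder (brass tag, orange tab): grip point on its upright tab, 30 mm above the holder's underside. The tab is 10 mm thick along x, 30 mm wide along y, from 6 to 46 mm above the underside, and stands 30 mm behind (-x of) the plate's centre. Axes: x from the tab to the front edge that goes under the lip, z up. The holder weighs about 90 g.
- brass_holder_plate (a point): centre of the same holder's flat aluminium plate, 80 mm along x, 50 mm along y, 6 mm thick (3 mm above the underside). Same axes. The front edge is at x = +40 mm.
- copper_holder: a second tag holder, same size and shape as the wanted one but with a copper tag and a black tab; leave it where it is
- findings_jar: closed glass jar with a steel lid, 68 mm wide, 85 mm tall; leave alone
- pen_cup: green glass cup of pens, 76 mm wide, 150 mm tall with its pens; leave alone
- bench_block: steel bench block 65 x 65 x 22 mm; leave alone
- pliers: pliers with red handles lying flat, about 140 mm long, 12 mm high; leave alone
- hammer: small hammer lying flat; leave alone
- screwdriver: screwdriver with a yellow handle, 160 mm long, lying flat; leave alone
- scrap_dish: white dish, 80 mm wide, 25 mm tall; leave alone
- brass_holder: the same holder as a whole; origin at the centre of its underside, same axes
There are look-alikes about, which are no part of the job. What is shaped like the brass_holder but brown is not meant.

How it is judged:
By the outcome, as a careful person would: the job done as asked, in the order asked, and still so for the second after the job is handed in, while the arm keeps its last pose, push and grip.
It also fails if it takes over 53 s, if anything falls off the work surface, if the arm or the gripper's body presses on something with over 40 N, if the wrist force passes 120 N, or if a joint passes its speed limit or range.

ROBOT

A 6-joint arm with a two-finger parallel gripper is mounted at the origin on the work surface. World frame = base frame: x ahead of the robot, y to its left, z up, the work surface at z = 0. Lengths are in mm, angles in rad, forces in N, time in s.
With the tool pointing down it reaches from about 300 to 775 mm from the base axis. Payload 14.6 kg.
Tool frame: the origin (TCP) lies on the front face of the gripper's body, between the roots of the fingers; the fingertips stand 97 mm ahead of it and the grasp point (between the pads) lies 78 mm ahead of it; z points along the fingers, y is the line along which they close (so a half turn about z gives the same grasp; the last joint's range is limited). The gripper opens to 94 mm and grips with 3 to 60 N. Pads are 16 mm wide; open, the fingers measure 119 mm over their backs; the gripper's body (75 mm by 177 mm) begins 78 mm behind the grasp point.
Start: joints at [-1.332, 0.3, 1.521, -0, 1.321, -0.067], TCP at [165.574, -524.476, 302.646] pointing down, gripper open.
Joint ranges: [-3.03, 3.03], [-0.79, 2.21], [0.23, 2.52], [-1.04, 4.18], [0, 3.07], [-2.55, 2.55]. Speed limits (rad/s): [2.22, 2.22, 2.57, 3.14, 3.14, 3.14].

INTERFACE

Orientations are given as [roll, pitch, yaw] about the fixed x, y, z axes, in that order (R = Rz(yaw) Ry(pitch) Rx(roll)).
In Python, from cell import * gives the robot as it stands.
- The arm moves only by the tool carry_out, never from a script. Its arguments are lists of equal length, an entry for each row: "slide": the shift along the world's x, y, z scaled (see below), a list of three; "dr": the turn, a rotation vector about the world's x, y, z scaled (see below), a list of three; "gripper": the opening in per cent of the stroke, from 0 (shut) to 100 (fully open). A call has 1 to 10 rows; each row is the pose to reach, as a shift and turn from the pose commanded when the call began, turning the shorter way round; what a row does not reach only later rows make up. The controller multiplies each number of a shift by 0.25 m and each number of a turn by 360 degrees. A row lasts 1/12 s, in which the tool goes at most 41.7 mm and 7.16 degrees, less where a joint would pass 70% of its speed; a pose out of reach is approached as far as the arm can. A call with a number of a shift or a turn outside -1 to 1 is refused whole. A call with a gripper value outside its range is refused whole. The fingers move at their own pace and stop on an object; "newtons" is the grip in N (left out, the last holds). Time passes only in rows, so rows that repeat a pose let the fingers close. It gives the time, the measured TCP pose, the force, the opening and the grip force at its end, in the units of the state.
- read_state(): the state, without advancing time (a new reading comes with each control period).
- camera(name): name is "scene" or "top" or "wrist"; returns the picture (420x560x3 uint8, red, green, blue); there is no depth.
- camera_model(name): a dict with "vfov" (degrees; the focal length in pixels is half the picture's height over the tangent of half this angle, whatever the lens; pixels are square), "cx", "cy" (the principal point, pixels), "k1" (the pictures are not rectified: a ray, as slopes to the right and down, at radius r is drawn at 1 + k1 r^2 times it, then the intrinsics apply), "R" (3x3) and "t" (3): a world point X has camera coordinates R X + t. Camera axes: x right, y down, z forward; pixel columns grow to the right and rows downward; lengths in mm; the calibration is good to about 2 mm. A picture is of the moment at which its call begins: read the wrist's pose just before it. camera_model takes no time and is no camera call; for the wrist camera it gives the pose at the moment of the call.
- sign_off(): hands the job in; it is judged then, once.
The state is a dict: "clock": time; "joints": joint angles; "qd": joint speeds; "effort": joint torques, N m; "eef_pos": TCP position; "eef_rot": TCP orientation; "wrist_force": force on the tool from outside, world axes, zero at the start; "moment": the same for the moment, N m; "finger_gap": finger opening in mm; "finger_force": force on a finger pad.
Only numpy, scipy, OpenCV 4.12 (cv2) and the standard library are available. Lean on these libraries where they do the work, as an engineer would, in place of code of your own. Each camera call takes 0.05 s, during which the arm holds its last target. There are 200 camera calls.

## Working session

There is one attempt and no reset: what is moved stays moved. The work goes in short steps, Python scripts to look and compute and a tool call to move; the robot and the scene stay as the last step left them, time stands still between calls to the robot, and variables do not carry over. Pictures are saved under pics/ and viewed, at most 10 in all, crops included, and the job is handed in when it is done.

Besides the shell and the picture viewer there is one more tool, called after "Call:" as a command line: name --argument value ..., lists and objects as JSON in quotes. carry_out: Moves the arm, as the interface text tells. Its arguments: {"type":"object","properties":{"slide":{"type":"array","items":{"type":"array","items":{"type":"number","minimum":-1,"maximum":1}}},"dr":{"type":"array","items":{"type":"array","items":{"type":"number","minimum":-1,"maximum":1}}},"gripper":{"type":"array","items":{"type":"number"}},"newtons":{"type":"number"}},"required":["slide","dr","gripper"]}

```bash
mkdir -p pics; cat > h.py <<'E'
from cell import *
import numpy as np, cv2
def save(name,fn,crop=None,scale=1):
    im=camera(name)[:,:,::-1].copy()
    if crop: x0,y0,x1,y1=crop; im=im[y0:y1,x0:x1]
    if scale!=1: im=cv2.resize(im,None,fx=scale,fy=scale,interpolation=cv2.INTER_CUBIC)
    cv2.imwrite('pics/'+fn,im)
def intr(m):
    f=210/np.tan(np.radians(m['vfov'])/2); return f,m['cx'],m['cy'],m['k1'],np.array(m['R']),np.array(m['t'])
def ray(m,u,v):
    f,cx,cy,k,R,t=intr(m); d=np.array([(u-cx)/f,(v-cy)/f]); p=d.copy()
    for _ in range(30): p=d/(1+k*(p@p))
    return -R.T@t, R.T@np.array([p[0],p[1],1])
def onz(m,u,v,z):
    c,d=ray(m,u,v); return c+d*(z-c[2])/d[2]
def proj(m,X):
    f,cx,cy,k,R,t=intr(m); p=R@np.array(X)+t; p=p[:2]/p[2]; p=p*(1+k*(p@p)); return f*p+[cx,cy]
E
python3 - <<'E'
from h import *
s=read_state();print(s)
save('top','top0.png',None,1.4);save('scene','scene0.png',None,1.4)
for n in('top','scene'):
    m=camera_model(n);print(n,m['vfov'],m['cx'],m['cy'],m['k1'],(-np.array(m['R']).T@m['t']).round())
E
```

```text
{'clock': 0.0, 'joints': array([-1.33159539e+00,  3.00469114e-01,  1.52159881e+00,  2.23782588e-05,
        1.32071239e+00, -6.65922119e-02]), 'qd': array([-1.23195040e-03, -1.66484255e-03, -1.43121653e-03, -9.98693813e-05,
       -1.68243913e-03, -4.77176638e-04]), 'effort': array([-1.52647925e-03, -5.31807947e+01, -3.52738237e+01,  7.08103809e-02,
        2.44122039e-02, -8.97982727e-05]), 'eef_pos': array([ 165.54453504, -524.32878476,  302.07985875]), 'eef_rot': array([-3.14040907e+00, -1.00657829e-04,  3.05787536e-01]), 'wrist_force': array([-0.18094383, -0.70338301,  0.46800353]), 'moment': array([-0.05503619, -0.00480437,  0.00286354]), 'finger_force': 0.0, 'finger_gap': 94.27747805080979}
top 44.926319118752474 273.9548607244049 210.63174036582788 -0.0964482779343185 [ 270. -132. 1670.]
scene 52.682962186942454 273.84130306007523 204.2029415421701 -0.05949547800466457 [ 565.  295. 1263.]
```

View pics/top0.png

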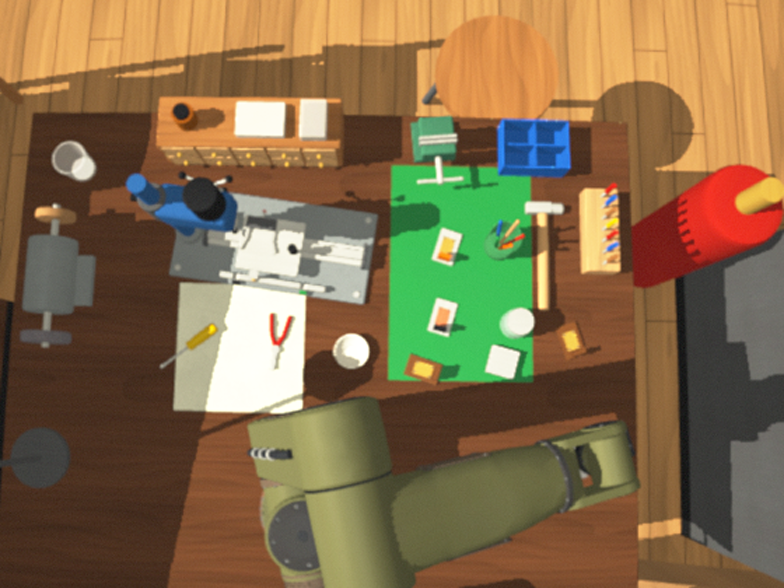

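View pics/scene0.png

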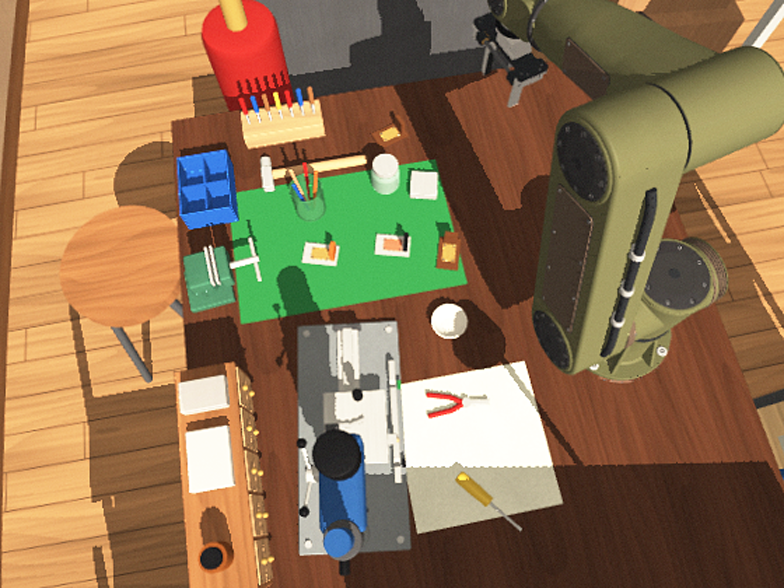

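Seen in the top view (1.4x pixels): candidates for the holder are (447,246) with a yellowish tag and orange tab, (442,318) with a copper tag and black tab, and the brown decoys at (423,369) and (571,340). I choose (447,246). The black knob is near (293,249) and the rail runs to the right (-y). A close crop will check this.

```bash
python3 - <<'E'
from h import *
a=camera('top')[:,:,::-1]
A=cv2.resize(a[130:250,110:275].copy(),None,fx=4.8,fy=4.8,interpolation=cv2.INTER_CUBIC)
cv2.imwrite('pics/c_car.png',A)
b=cv2.resize(a[150:240,290:390].copy(),None,fx=4,fy=4,interpolation=cv2.INTER_CUBIC)
s=camera('scene')[:,:,::-1]
c=cv2.resize(s[155:200,205:305].copy(),None,fx=4,fy=4,interpolation=cv2.INTER_CUBIC)
cv2.imwrite('pics/c_hold.png',np.vstack([b,c]))
E
```

```text
(no output)
```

View pics/c_car.png

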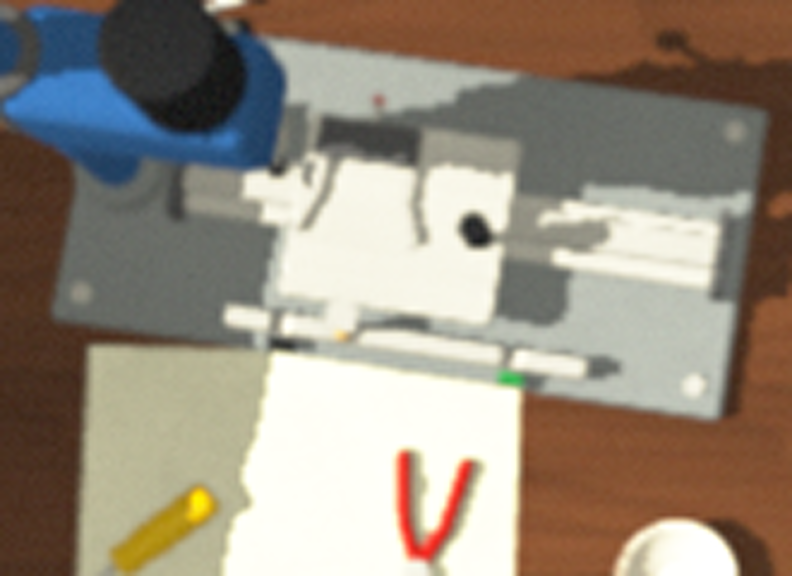

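View pics/c_hold.png

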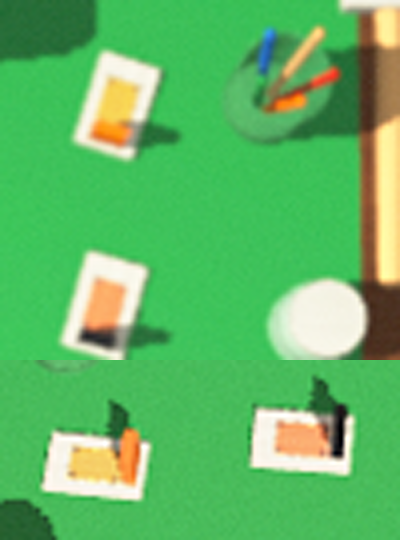

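The crops confirm the choice: (447,246) has an orange tab and brass tag, with corners in the crop at (104,50),(162,69),(133,160),(73,141). The other holder has a black tab. The knob is at crop (475,229), and the green marker is at (510,378).

```bash
python3 - <<'E'
from h import *
m=camera_model('top');s=camera_model('scene')
def tri(a,b):
    A=np.zeros((3,3));B=np.zeros(3)
    for c,d in(ray(m,*a),ray(s,*b)):
        d=d/np.linalg.norm(d);P=np.eye(3)-np.outer(d,d);A+=P;B+=P@c
    return np.linalg.solve(A,B)
cc=lambda x,y:(110+x/4.8-.5,130+y/4.8-.5)
hc=lambda x,y:(290+x/4-.5,150+y/4-.5)
C=np.array([onz(m,*hc(*p),6) for p in((104,50),(162,69),(133,160),(73,141))]);print(C.round(1),C.mean(0))
fx=(C[0]+C[1]-C[2]-C[3])/2; ly=(C[0]+C[3]-C[1]-C[2])/2
print('len',np.linalg.norm(fx),np.linalg.norm(ly),'yaw',np.degrees(np.arctan2(fx[1],fx[0])),np.degrees(np.arctan2(-ly[0],ly[1])))
# scene corners check
S=[(205+x/4-.5,155+(y-360)/4-.5) for x,y in((55,432),(151,450),(141,500),(43,492))]
D=np.array([onz(s,*p,6) for p in S]);print('scene',D.mean(0),D.round())
print('tabtop',onz(m,*hc(112,132),46))
print('knob z106',onz(m,*cc(475,229),106),onz(s,357/1.4-.5,394/1.4-.5,106),tri(cc(475,229),(357/1.4,394/1.4)))
a=onz(m,*cc(55,318),0);b=onz(m,*cc(720,415),0);print('rail yaw',np.degrees(np.arctan2(b[1]-a[1],b[0]-a[0]))+90,a,b)
e=onz(m,*cc(270,350),0);
a=onz(m,*cc(283,38),10);b=onz(m,*cc(765,110),10);print('rail yaw2',np.degrees(np.arctan2(b[1]-a[1],b[0]-a[0]))+90)
print('roller,green',onz(m,*cc(340,337),50),onz(m,*cc(510,378),40))
print('cap',tri(cc(155,50),(337/1.4,453/1.4)))
for z in(150,200,250,300):print('head right',z,onz(m,*cc(285,100),z))
print('lip edge mid',onz(m,*cc(366,160),64), 'carrier corners',[onz(m,*cc(*p),56).round() for p in((518,150),(492,325),(272,296))])
E
```

```text
[[ 664.8 -285.     6. ]
 [ 649.6 -333.9    6. ]
 [ 571.5 -309.7    6. ]
 [ 586.6 -259.5    6. ]] [ 618.12613612 -297.05191763    6.        ]
len 82.02748800570471 51.82104407757434 yaw -17.630903301563347 -17.027983431800024
scene [ 618.80789357 -290.14123592    6.        ] [[ 648. -329.    6.]
 [ 573. -298.    6.]
 [ 588. -256.    6.]
 [ 665. -278.    6.]]
tabtop [ 587.07754448 -288.23174723   46.        ]
knob z106 [585.64105955  60.00540043 106.        ] [589.20653823  64.64721638 106.        ] [588.85900127  62.45151214  87.94040749]
rail yaw -7.259380768478621 [538.77690017 365.04347256   0.        ] [ 479.43825312 -100.78717121    0.        ]
rail yaw2 -7.707610309851404
roller,green [521.24228286 155.36518809  50.        ] [496.91787079  40.79739687  40.        ]
cap [623.97737362 201.62470998 394.66748795]
head right 150 [658.98573768 179.96934235 150.        ]
head right 200 [646.19740935 169.70695355 200.        ]
head right 250 [633.40908102 159.44456474 250.        ]
head right 300 [620.62075269 149.18217594 300.        ]
lip edge mid [640.24445282 140.61395852  64.        ] carrier corners [array([651.,  39.,  56.]), array([530.,  52.,  56.]), array([547., 202.,  56.])]
```

Call:
carry_out --slide '[[0.6,0.9,0],[0.6,0.9,0],[0.6,0.9,0],[0.6,0.9,0],[0.6,0.9,0],[0.6,0.9,0],[0.6,0.9,0]]' --dr '[[0,0,0.0972],[0,0,0.0972],[0,0,0.0972],[0,0,0.0972],[0,0,0.0972],[0,0,0.0972],[0,0,0.0972]]' --gripper '[55,55,55,55,55,55,55]'

```text
clock: 0.78
eef_pos: [316.9, -296.4, 302.8]
eef_rot: [3.141, -0.0, 0.919]
wrist_force: [-0.2, -0.5, 0.4]
finger_gap: 52.8
finger_force: 0.0
```

Call:
carry_out --slide '[[0.6,0.9,0],[0.6,0.9,0],[0.6,0.9,0],[0.6,0.9,0],[0.6,0.9,0],[0.6,0.9,0],[0.6,0.9,0]]' --dr '[[0,0,0.0836],[0,0,0.0836],[0,0,0.0836],[0,0,0.0836],[0,0,0.0836],[0,0,0.0836],[0,0,0.0836]]' --gripper '[55,55,55,55,55,55,55]'

```text
clock: 1.37
eef_pos: [467.0, -71.1, 302.6]
eef_rot: [3.141, -0.0, 1.444]
wrist_force: [0.2, -1.2, -0.1]
finger_gap: 51.6
finger_force: 0.0
```

Call:
carry_out --slide '[[0.486,0.54,0],[0.486,0.54,0],[0.486,0.54,0],[0.486,0.54,0],[0.486,0.54,0],[0.486,0.54,0],[0.486,0.54,0]]' --dr '[[0,0,0],[0,0,0],[0,0,0],[0,0,0],[0,0,0],[0,0,0],[0,0,0]]' --gripper '[55,55,55,55,55,55,55]'

```text
clock: 1.95
eef_pos: [587.1, 61.0, 301.9]
eef_rot: [-3.14, 0.0, 1.443]
wrist_force: [-0.0, -0.7, 0.2]
finger_gap: 51.4
finger_force: 0.0
```

```bash
python3 - <<'E'
from h import *
s=read_state();print(s['clock'],s['eef_pos'],s['eef_rot'],s['finger_gap'],s['joints'].round(2))
m=camera_model('wrist');save('wrist','w1.png',None,1.4)
for X in((587,61,106),(587,61,76)):print(proj(m,X)*1.4)
print((-np.array(m['R']).T@m['t']).round())
import pickle;pickle.dump(m,open('m1.pkl','wb'))
E
```

```text
1.95 [587.06446256  60.98769    301.91662525] [-3.14038276e+00  3.13839287e-04  1.44302620e+00] 51.37978423359312 [ 0.04  0.39  1.4  -0.    1.35  0.17]
[395.02084372 295.70346023]
[395.00866394 284.21097368]
[595. 126. 383.]
```

View pics/w1.png

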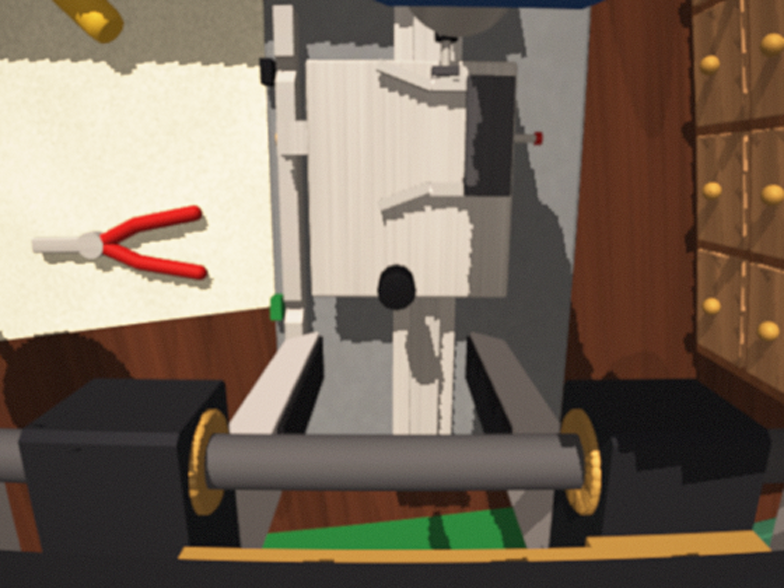

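The wrist view shows the knob at (396,288), spanning rows 265-311. The lip's near edge is at column 467 over rows 75-195, the guides are in front of it, and the green marker is at (277,307). The gripper is aligned with the rail.

```bash
python3 - <<'E'
from h import *
import pickle;m=pickle.load(open('m1.pkl','rb'))
def span(x,y):
    P=np.array([proj(m,(x+11*np.cos(a),y+11*np.sin(a),z))*1.4 for a in np.linspace(0,6.28,60) for z in(76,106)]);return P.min(0).round(1),P.max(0).round(1)
for y in(61,63,65,67):print(y,span(587,y))
q=lambda u,v,z:onz(m,u/1.4,v/1.4,z).round(1)
for p in((467,76),(467,193),(466,134)):print('lip top edge',q(*p,70))
for p in((308,62),(308,296),):print('carrier left edge',q(*p,56))
for p in((515,62),(510,297),):print('lip far/back',q(*p,60))
print('guides start',q(380,70,64),q(382,214,64),'straight',q(430,90,64),q(432,184,64))
print('green',q(277,307,40),'roller?',q(281,137,50))
E
```

```text
61 (array([374.9, 266.3]), array([415.1, 315.1]))
63 (array([374.4, 263. ]), array([414.7, 311.6]))
65 (array([373.9, 259.7]), array([414.3, 308.1]))
67 (array([373.4, 256.4]), array([413.8, 304.6]))
lip top edge [643.  174.9  70. ]
lip top edge [636.2 109.2  70. ]
lip top edge [639.1 143.   70. ]
carrier left edge [552.4 197.2  56. ]
carrier left edge [529.6  56.2  56. ]
lip far/back [673.4 181.   60. ]
lip far/back [658.6  39.9  60. ]
guides start [594.2 185.5  64. ] [584.4 102.8  64. ] straight [621.6 170.7  64. ] [616.6 116.8  64. ]
green [504.   47.8  40. ] roller? [528.1 157.1  50. ]
```

Call:
carry_out --slide '[[0.004,0.006,-0.16],[0.004,0.006,-0.32],[0.004,0.006,-0.46],[0.004,0.006,-0.516],[0.004,0.006,-0.516],[0.004,0.006,-0.516],[0.004,0.006,-0.516],[0.004,0.006,-0.516],[0.004,0.006,-0.516],[0.004,0.006,-0.516]]' --dr '[[0,0,0],[0,0,0],[0,0,0],[0,0,0],[0,0,0],[0,0,0],[0,0,0],[0,0,0],[0,0,0],[0,0,0]]' --gripper '[55,55,55,55,55,0,0,0,0,0]' --newtons 40

```text
clock: 2.83
eef_pos: [588.2, 62.0, 174.7]
eef_rot: [3.14, -0.0, 1.442]
wrist_force: [-19.6, 2.9, 11.2]
finger_gap: 21.9
finger_force: 10.2
```

Call:
carry_out --slide '[[0,0,0],[0,0,0],[0,0,0]]' --dr '[[0,0,0],[0,0,0],[0,0,0]]' --gripper '[0,0,0]'

```text
clock: 3.08
eef_pos: [588.1, 62.0, 174.7]
eef_rot: [3.141, -0.0, 1.442]
wrist_force: [-5.5, -0.7, 7.9]
finger_gap: 21.2
finger_force: 40.0
```

Call:
carry_out --slide '[[-0.004,-0.03,0],[-0.011,-0.085,0],[-0.02,-0.155,0],[-0.029,-0.225,0],[-0.038,-0.295,0],[-0.047,-0.365,0],[-0.056,-0.435,0],[-0.065,-0.505,0],[-0.074,-0.57,0],[-0.079,-0.61,0]]' --dr '[[0,0,0],[0,0,0],[0,0,0],[0,0,0],[0,0,0],[0,0,0],[0,0,0],[0,0,0],[0,0,0],[0,0,0]]' --gripper '[0,0,0,0,0,0,0,0,0,0]'

```text
clock: 3.92
eef_pos: [568.2, -91.6, 174.1]
eef_rot: [3.141, 0.0, 1.442]
wrist_force: [-0.5, -0.3, 0.1]
finger_gap: 2.5
finger_force: 0.0
```

Call:
carry_out --slide '[[-0.0025,-0.018,0],[-0.0032,-0.025,0],[-0.0032,-0.025,0],[-0.0032,-0.025,0]]' --dr '[[0,0,0],[0,0,0],[0,0,0],[0,0,0]]' --gripper '[0,0,0,0]'

```text
clock: 4.25
eef_pos: [567.6, -96.3, 173.7]
eef_rot: [3.142, -0.0, 1.442]
wrist_force: [0.9, 0.1, 0.1]
finger_gap: 0.6
finger_force: 0.0
```

```bash
python3 - <<'E'
from h import *
import pickle
m=camera_model('wrist');save('wrist','w2.png',None,1.4);pickle.dump(m,open('m2.pkl','wb'))
print(proj(m,(588,62,106))*1.4)
E
```

```text
[ 394.72145731 -194.52463684]
```

View pics/w2.png

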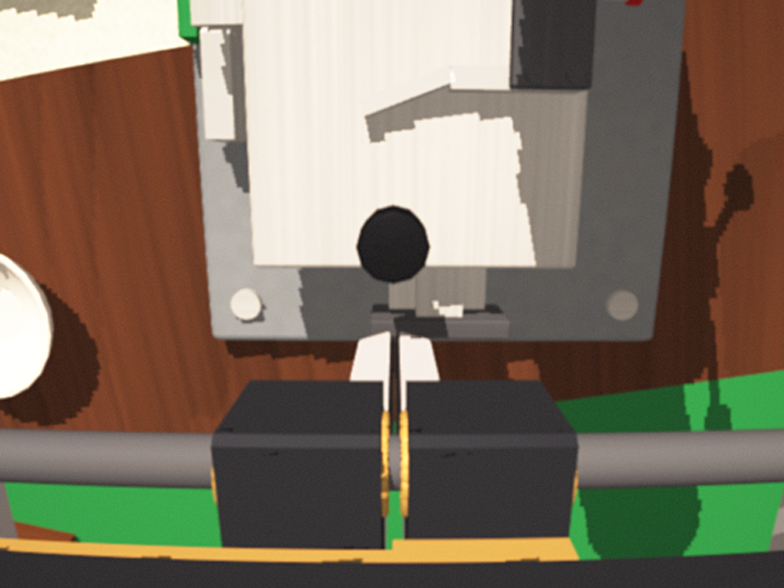

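The knob slipped out near the end of the pull. It now sits at (393,245) and the carrier has travelled most of the way.

```bash
python3 - <<'E'
from h import *
import pickle
m=pickle.load(open('m2.pkl','rb'))
def span(x,y):
    P=np.array([proj(m,(x+11*np.cos(a),y+11*np.sin(a),z))*1.4 for a in np.linspace(0,6.28,60) for z in(76,106)]);return P.min(0).round(1),P.max(0).round(1)
from scipy.optimize import least_squares
t=np.array([357,206,429,283])
r=least_squares(lambda p:np.concatenate(span(*p))-t,(570,-75),diff_step=1e-3);print(r.x,r.fun, (np.array([588,62.5])-r.x)@[.129,.992])
q=lambda u,v,z:onz(m,u/1.4,v/1.4,z).round(1)
print('lip corner',q(512,88,70),'green',q(187,36,40),'guide',q(366,117,64),q(450,72,64))
E
```

```text
[572.72246623 -51.98791329] [-2.2 -2.3  2.1  2.5] 115.5428118392177
lip corner [619.1  -7.9  70. ] green [502.4  32.3  40. ] guide [568.5 -10.5  64. ] [599.5   0.8  64. ]
```

Call:
carry_out --slide '[[0,0,0.14],[0,0,0.24],[0.02,0.06,0.24],[0.02,0.12,0.24],[0.02,0.177,0.24],[0.02,0.177,0.24],[0.02,0.177,0.24],[0.02,0.177,0.24],[0.02,0.177,0.24],[0.02,0.177,0.24]]' --dr '[[0,0,0],[0,0,-0.01],[0,0,-0.15],[0,0,-0.15],[0,0,-0.15],[0,0,-0.15],[0,0,-0.15],[0,0,-0.15],[0,0,-0.15],[0,0,-0.15]]' --gripper '[55,55,55,55,55,55,55,55,55,55]'

```text
clock: 5.13
eef_pos: [572.6, -51.9, 233.6]
eef_rot: [-3.142, 0.0, 0.494]
wrist_force: [-0.4, -0.1, 0.0]
finger_gap: 51.7
finger_force: 0.0
```

Call:
carry_out --slide '[[0,0,0],[0,0,0],[0,0,0],[0,0,0],[0,0,0],[0,0,0],[0,0,0]]' --dr '[[0,0,-0.1],[0,0,-0.1],[0,0,-0.1],[0,0,-0.1],[0,0,-0.1],[0,0,-0.1],[0,0,-0.1]]' --gripper '[55,55,55,55,55,55,55]'

```text
clock: 5.72
eef_pos: [572.6, -52.2, 233.7]
eef_rot: [3.142, -0.0, -0.122]
wrist_force: [-0.3, 1.2, 0.2]
finger_gap: 51.9
finger_force: 0.0
```

Call:
carry_out --slide '[[0,0,-0.12],[0,0,-0.22],[0,0,-0.256],[0,0,-0.256],[0,0,-0.256],[0,0,-0.256],[0,0,-0.256],[0,0,-0.256],[0,0,-0.256],[0,0,-0.256]]' --dr '[[0,0,0],[0,0,0],[0,0,0],[0,0,0],[0,0,0],[0,0,0],[0,0,0],[0,0,0],[0,0,0],[0,0,0]]' --gripper '[55,55,55,0,0,0,0,0,0,0]' --newtons 30

```text
clock: 6.55
eef_pos: [572.9, -52.5, 170.8]
eef_rot: [-3.142, -0.002, -0.129]
wrist_force: [-0.8, 0.9, 6.8]
finger_gap: 21.5
finger_force: 30.0
```

Call:
carry_out --slide '[[-0.003,-0.02,0],[-0.008,-0.06,0],[-0.013,-0.1,0],[-0.018,-0.14,0],[-0.022,-0.165,0],[-0.023,-0.175,0],[-0.023,-0.175,0],[-0.023,-0.175,0]]' --dr '[[0,0,0],[0,0,0],[0,0,0],[0,0,0],[0,0,0],[0,0,0],[0,0,0],[0,0,0]]' --gripper '[0,0,0,0,0,0,0,0]'

```text
clock: 7.22
eef_pos: [568.0, -89.4, 170.2]
eef_rot: [-3.13, -0.001, -0.127]
wrist_force: [10.9, 59.0, 4.4]
finger_gap: 44.0
finger_force: 30.0
```

The force shows the carrier now against its end stop. It must have started about 45 mm out, so the first pull had already reached the notch, with the knob at (572.7,-52). I'll bring it back there.

Call:
carry_out --slide '[[0.005,0.04,0],[0.01,0.08,0],[0.01,0.08,0],[0.014,0.11,0],[0.018,0.14,0],[0.021,0.16,0],[0.023,0.172,0],[0.023,0.172,0],[0.023,0.172,0]]' --dr '[[0,0,0],[0,0,0],[0,0,0],[0,0,0],[0,0,0],[0,0,0],[0,0,0],[0,0,0],[0,0,0]]' --gripper '[0,0,0,0,0,0,0,0,0]'

```text
clock: 7.97
eef_pos: [572.5, -52.6, 170.0]
eef_rot: [-3.14, 0.0, -0.129]
wrist_force: [-2.2, 10.1, 5.9]
finger_gap: 21.4
finger_force: 30.0
```

Call:
carry_out --slide '[[0,0,0],[0,0,0],[0,0,0],[0,0,0.12],[0,0,0.28],[0,0,0.44],[0,0,0.52],[0,0,0.52],[0,0,0.52]]' --dr '[[0,0,0],[0,0,0],[0,0,0],[0,0,0],[0,0,0.1],[0,0,0.1],[0,0,0.1],[0,0,0.1],[0,0,0.1]]' --gripper '[60,60,60,60,60,60,60,60,60]'

```text
clock: 8.72
eef_pos: [572.7, -53.7, 301.2]
eef_rot: [3.14, -0.002, 0.502]
wrist_force: [-0.1, -0.7, 0.3]
finger_gap: 56.0
finger_force: 0.0
```

Call:
carry_out --slide '[[0,0,0],[0,0,0],[0,0,0],[0,0,0],[0,0,0],[0,0,0],[0,0,0],[0,0,0]]' --dr '[[0,0,0.15],[0,0,0.15],[0,0,0.15],[0,0,0.15],[0,0,0.15],[0,0,0.15],[0,0,0.15],[0,0,0.15]]' --gripper '[60,60,60,60,60,60,60,60]'

```text
clock: 9.38
eef_pos: [572.5, -53.6, 299.5]
eef_rot: [-3.141, 0.0, 1.445]
wrist_force: [-0.2, -0.4, -0.1]
finger_gap: 56.5
finger_force: 0.0
```

```bash
python3 - <<'E'
from h import *
import pickle
m=camera_model('wrist');save('wrist','w3.png',None,1.4);pickle.dump(m,open('m3.pkl','wb'))
s=read_state();print(s['clock'],s['eef_pos'],s['eef_rot'])
print(proj(m,(572.7,-52,106))*1.4)
E
```

```text
9.4333 [572.46753367 -53.60982929 299.50503604] [-3.14135670e+00  2.49356176e-04  1.44715878e+00]
[394.83209418 293.84436822]
```

View pics/w3.png

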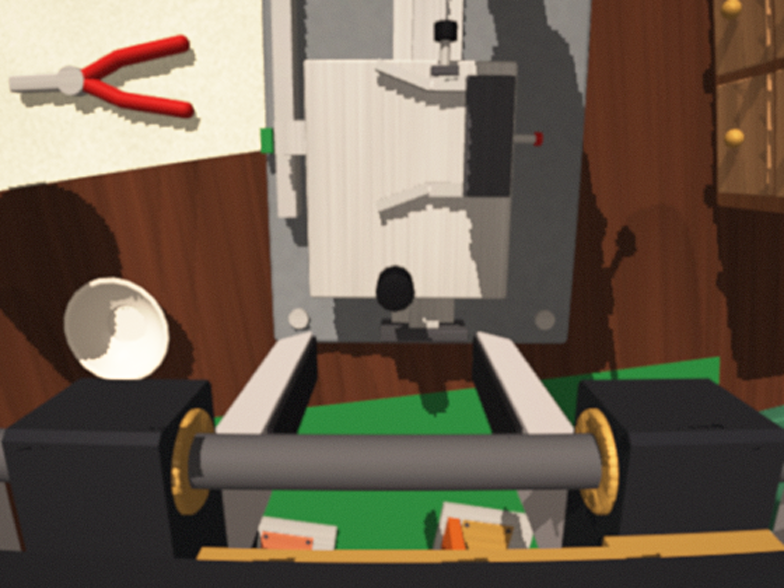

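The carrier's roller block (285,137) lines up with the green marker (267,140), so it is seated in the loading notch. I'll enlarge the nest area to measure it.

```bash
python3 - <<'E'
import cv2
a=cv2.imread('pics/w3.png')[55:225,360:530]
cv2.imwrite('pics/w3c.png',cv2.resize(a,None,fx=3.5,fy=3.5,interpolation=cv2.INTER_CUBIC))
E
```

```text
(no output)
```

View pics/w3c.png

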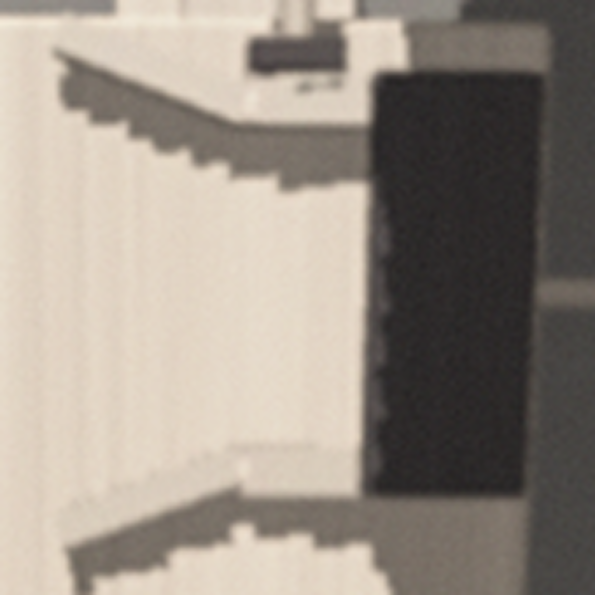

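```bash
python3 - <<'E'
from h import *
import pickle
m=pickle.load(open('m3.pkl','rb'))
a=np.radians(-7.4);ux=np.array([np.cos(a),np.sin(a)]);uy=np.array([-ux[1],ux[0]])
q=lambda u,v,z:onz(m,(360+u/3.5)/1.4-.36,(55+v/3.5)/1.4-.36,z)
def pr(n,u,v,z):
    X=q(u,v,z);print(n,X.round(1),'nest-frame dx,dy from origin:',(X[:2]@ux).round(1),(X[:2]@uy).round(1))
pr('guideU',300,125,64);pr('guideLtop',300,450,64);pr('guideLbot',300,446,56);pr('guideLout',300,496,64)
pr('lip topfront U',383,74,70);pr('lip topfront L',376,495,70);pr('lip low L',363,495,64);pr('lip lowU',371,76,64)
pr('flareU',58,50,64);pr('flareL',70,550,64);pr('flareLin',60,512,64)
pr('guide start U',232,125,64);pr('start L',240,487,64);pr('lip far U',545,72,70);pr('far L',525,495,70)
X1=q(383,74,70);X2=q(376,495,70);d=X1-X2;print('lip yaw',np.degrees(np.arctan2(d[1],d[0]))-90)
X1=q(545,72,70);X2=q(525,495,70);d=X1-X2;print('lip yaw',np.degrees(np.arctan2(d[1],d[0]))-90)
k=lambda u,v:onz(m,u/1.4,v/1.4,56)
d=k(303,62)-k(310,297);print('carrier edge yaw',np.degrees(np.arctan2(d[1],d[0]))-90)
d=k(500,297)-k(310,297);print('edge x yaw',np.degrees(np.arctan2(d[1],d[0])))
print('camz',(-np.array(m['R']).T@m['t']))
E
```

```text
guideU [615.6  54.7  64. ] nest-frame dx,dy from origin: 603.4 133.5
guideLtop [609.9   1.9  64. ] nest-frame dx,dy from origin: 604.6 80.4
guideLbot [610.7   2.3  56. ] nest-frame dx,dy from origin: 605.3 81.0
guideLout [609.1  -5.8  64. ] nest-frame dx,dy from origin: 604.7 72.7
lip topfront U [629.1  60.1  70. ] nest-frame dx,dy from origin: 616.1 140.7
lip topfront L [621.3  -6.9  70. ] nest-frame dx,dy from origin: 617.0 73.2
lip low L [619.8  -7.   64. ] nest-frame dx,dy from origin: 615.6 72.9
lip lowU [628.1  61.   64. ] nest-frame dx,dy from origin: 615.0 141.4
flareU [577.4  71.4  64. ] nest-frame dx,dy from origin: 563.4 145.2
flareL [568.7 -10.   64. ] nest-frame dx,dy from origin: 565.3 63.3
flareLin [567.9  -3.4  64. ] nest-frame dx,dy from origin: 563.6 69.8
guide start U [604.4  56.   64. ] nest-frame dx,dy from origin: 592.2 133.4
start L [599.  -3.  64.] nest-frame dx,dy from origin: 594.4 74.2
lip far U [655.3  57.4  70. ] nest-frame dx,dy from origin: 642.5 141.4
far L [646.3  -9.9  70. ] nest-frame dx,dy from origin: 642.2 73.4
lip yaw -6.703552820730394
lip yaw -7.632357399451735
carrier edge yaw -7.365383777582551
edge x yaw -7.205807123347977
camz [580.50437526  11.77486755 380.9114148 ]
```

The enlarged nest shows the guide inner edges at rows 125 and 450, and the lip's front edge at about column 365-385. That puts the guides 53 mm apart, as described, and the nest at about (599.4, 30.1, 59) with yaw -7.3°. Next I go above the holder.

Call:
carry_out --slide '[[0.068,-0.938,0],[0.068,-0.938,0],[0.068,-0.938,0],[0.068,-0.938,0],[0.068,-0.938,0],[0.068,-0.938,0],[0.068,-0.938,0],[0.068,-0.938,0]]' --dr '[[0,0,-0.029],[0,0,-0.029],[0,0,-0.029],[0,0,-0.029],[0,0,-0.029],[0,0,-0.029],[0,0,-0.029],[0,0,-0.029]]' --gripper '[55,55,55,55,55,55,55,55]'

```text
clock: 10.1
eef_pos: [589.1, -289.2, 298.8]
eef_rot: [-3.141, -0.0, 1.252]
wrist_force: [0.3, 0.6, -1.1]
finger_gap: 51.5
finger_force: 0.0
```

```bash
python3 - <<'E'
from h import *
import pickle
s=read_state();print(s['clock'],s['eef_pos'],s['eef_rot'])
m=camera_model('wrist');save('wrist','w4.png',None,1.4);pickle.dump(m,open('m4.pkl','wb'))
E
```

```text
10.1 [ 589.06664683 -289.22870903  298.84861292] [-3.14060274e+00 -1.11182130e-04  1.25205246e+00]
```

View pics/w4.png

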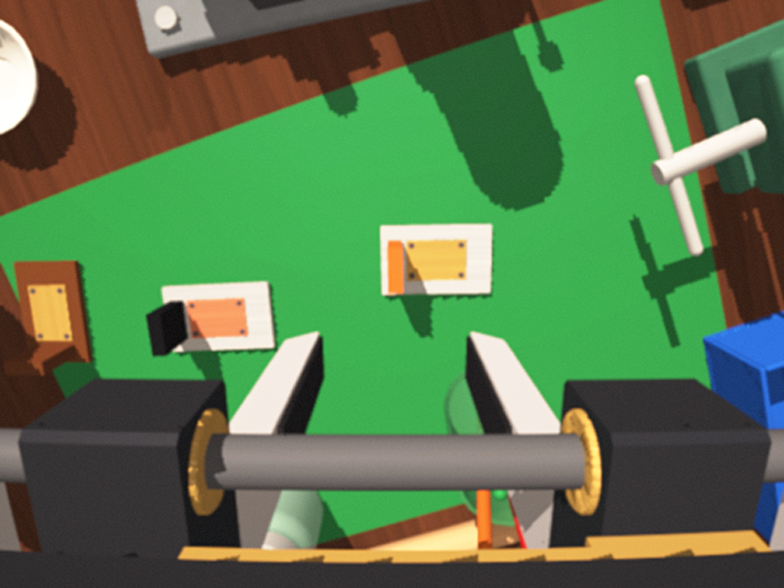

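The holder plate's corners are at (380,226),(491,224),(492,293),(383,297) with the tab at about (397,266). The pen cup is near (480,420), so I check clearance.

```bash
python3 - <<'E'
from h import *
import pickle
from scipy.optimize import least_squares
m=pickle.load(open('m4.pkl','rb'))
t=np.array([(380,226),(491,224),(492,294),(382,297)])/1.4
def model(p):
    a=p[2];u=np.array([np.cos(a),np.sin(a)]);v=np.array([-u[1],u[0]])
    return [proj(m,[*(p[:2]+sx*40*u+sy*25*v),6]) for sx,sy in((-1,1),(1,1),(1,-1),(-1,-1))]
r=least_squares(lambda p:(np.array(model(p))-t).ravel(),(618,-297,-.3));p=r.x
print(p,np.degrees(p[2]),(r.fun*1.4).round(1))
u=np.array([np.cos(p[2]),np.sin(p[2])]);tab=p[:2]-30*u;print('tab',tab)
print('tab check: top centre px',proj(m,[*tab,46])*1.4)
for z in(0,100):print('copper edge/cup', onz(m,447/1.4,410/1.4,z))
tm=camera_model('top');s=camera_model('scene')
# cup: base/rim in top crop, scene
hc=lambda x,y:(290+x/4-.5,150+y/4-.5)
for z in(0,100):print('cup top c',z,onz(tm,*hc(277,88),z),'left edge',onz(tm,*hc(224,95),z),'scene',onz(s,311/1.4,(212)/1.4,0))
print('pen tips',onz(tm,*hc(268,32),150),onz(tm,*hc(264,32),130))
E
```

```text
[ 6.18575882e+02 -2.95568015e+02 -2.90960129e-01] -16.6707874170479 [ 0.2  1.8  0.6  0.8 -1.3 -1.4  0.5 -1.4]
tab [ 589.83681517 -286.96185135]
tab check: top centre px [395.1494011 272.0162438]
copper edge/cup [ 591.38252064 -413.96134039    0.        ]
copper edge/cup [ 596.1252484  -364.71278252  100.        ]
cup top c 0 [ 636.73828376 -432.02580565    0.        ] left edge [ 629.72072827 -387.05264333    0.        ] scene [ 625.15035608 -407.2633835     0.        ]
cup top c 100 [ 614.79046992 -414.06745952  100.        ] left edge [ 608.19305271 -371.7868227   100.        ] scene [ 625.15035608 -407.2633835     0.        ]
pen tips [ 647.75307628 -398.46894856  150.        ] [ 652.64642564 -398.82872726  130.        ]
```

Call:
carry_out --slide '[[0.003,0.009,-0.16],[0.003,0.009,-0.32],[0.003,0.009,-0.48],[0.003,0.009,-0.62],[0.003,0.009,-0.71],[0.003,0.009,-0.747],[0.003,0.009,-0.747],[0.003,0.009,-0.747]]' --dr '[[0,0,0.0044],[0,0,0.0044],[0,0,0.0044],[0,0,0.0044],[0,0,0.0044],[0,0,0.0044],[0,0,0.0044],[0,0,0.0044]]' --gripper '[55,55,55,55,55,55,55,55]'

```text
clock: 10.82
eef_pos: [590.9, -285.0, 114.3]
eef_rot: [3.14, 0.0, 1.284]
wrist_force: [0.5, 0.2, 0.3]
finger_gap: 51.8
finger_force: 0.0
```

Call:
carry_out --slide '[[0,0,0],[0,0,0],[0,0,0],[0,0,0],[0,0,0],[0,0,0],[0,0,0],[0,0,0],[0,0,0],[0,0,0]]' --dr '[[0,0,0],[0,0,0],[0,0,0],[0,0,0],[0,0,0],[0,0,0],[0,0,0],[0,0,0],[0,0,0],[0,0,0]]' --gripper '[0,0,0,0,0,0,0,0,0,0]' --newtons 40

```text
clock: 11.65
eef_pos: [590.3, -285.5, 113.0]
eef_rot: [3.141, 0.0, 1.284]
wrist_force: [-0.1, 0.5, 1.8]
finger_gap: 10.1
finger_force: 40.0
```

Call:
carry_out --slide '[[0,0,0.08],[0,0,0.2],[0,0,0.34],[0,0,0.48],[-0.02,0.08,0.58],[-0.05,0.2,0.6],[-0.09,0.34,0.6],[-0.12,0.48,0.6],[-0.15,0.62,0.6],[-0.18,0.76,0.6]]' --dr '[[0,0,0],[0,0,0],[0,0,0],[0,0,0],[0,0,0.005],[0,0,0.01],[0,0,0.015],[0,0,0.02],[0,0,0.0254],[0,0,0.0254]]' --gripper '[0,0,0,0,0,0,0,0,0,0]'

```text
clock: 12.48
eef_pos: [544.5, -94.0, 262.8]
eef_rot: [-3.141, -0.0, 1.445]
wrist_force: [0.0, 0.1, -1.5]
finger_gap: 9.6
finger_force: 40.0
```

Call:
carry_out --slide '[[-0.02,0.12,0],[-0.04,0.24,0],[-0.06,0.36,0],[-0.07,0.46,0],[-0.08,0.53,0],[-0.08,0.547,0],[-0.08,0.547,0],[-0.08,0.547,0]]' --dr '[[0,0,0],[0,0,0],[0,0,0],[0,0,0],[0,0,0],[0,0,0],[0,0,0],[0,0,0]]' --gripper '[0,0,0,0,0,0,0,0]'

```text
clock: 13.15
eef_pos: [525.4, 40.8, 262.8]
eef_rot: [-3.142, 0.0, 1.444]
wrist_force: [-0.1, 0.5, -0.5]
finger_gap: 9.5
finger_force: 40.0
```

```bash
python3 - <<'E'
from h import *
import pickle
s=read_state();print(s['clock'],s['eef_pos'],s['eef_rot'],s['finger_gap'],s['wrist_force'])
m=camera_model('wrist');save('wrist','w5.png',None,1.4);pickle.dump(m,open('m5.pkl','wb'))
E
```

```text
13.15 [525.3825972   40.79731707 262.80882704] [-3.14151230e+00  1.99797830e-04  1.44367366e+00] 9.521047232044884 [-0.09297622  0.49675893 -0.46372804]
```

View pics/w5.png

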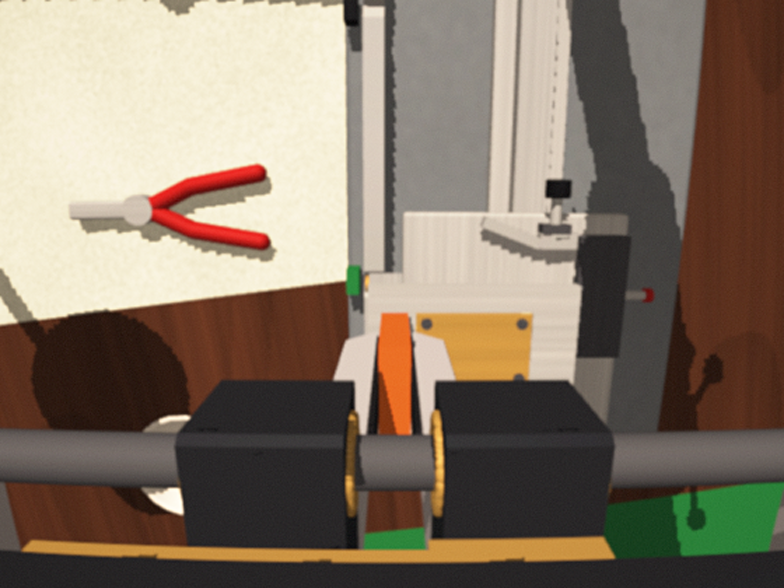

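The holder is held flat and square. Its front +y corner is at (581,284) and the rear corner is at (365,287).

```bash
python3 - <<'E'
from h import *
import pickle
m=pickle.load(open('m5.pkl','rb'))
a=np.radians(-7.35);ux=np.array([np.cos(a),np.sin(a)]);uy=np.array([-ux[1],ux[0]])
T=np.array([525.4,40.8]);print('tool',T@ux,T@uy)
for z in(154,156,158):
  A=onz(m,581/1.4,284/1.4,z)[:2];B=onz(m,365/1.4,287/1.4,z)[:2];d=A-B
  print(z,'front',A@ux,'+y edge',A@uy,B@ux,B@uy,np.linalg.norm(d),np.degrees(np.arctan2(d[1],d[0])))
# nest check again from this view
X=onz(m,581/1.4,237/1.4,70)[:2];print('lip U corner',X@ux,X@uy, 'flare',(onz(m,481/1.4,222/1.4,64)[:2])@ux)
print(590.5,107)
E
```

```text
tool 515.863332666973 107.67925524317067
154 front 585.9094188268116 +y edge 132.9856548675733 504.6012426483458 131.72093218261017 81.31801176208305 -6.45885433371976
156 front 585.1693260932647 +y edge 133.41217075705845 504.7160137953145 132.16074520644338 80.46304447148535 -6.45885433371975
158 front 584.4292333597177 +y edge 133.8386866465436 504.8307849422833 132.60055823027668 79.60807718088755 -6.45885433371977
lip U corner 614.9463403258767 140.65628884471778 flare 562.0957866137361
590.5 107
```

Call:
carry_out --slide '[[0,-0.004,-0.08],[0,-0.004,-0.18],[0,-0.004,-0.27],[0,-0.004,-0.33],[0,-0.004,-0.355],[0,-0.004,-0.36],[0,-0.004,-0.36]]' --dr '[[0,0,0],[0,0,0],[0,0,0],[0,0,0],[0,0,0],[0,0,0],[0,0,0]]' --gripper '[0,0,0,0,0,0,0]'

```text
clock: 13.78
eef_pos: [525.6, 39.7, 173.3]
eef_rot: [3.141, 0.0, 1.443]
wrist_force: [-1.4, -0.8, -1.4]
finger_gap: 9.4
finger_force: 40.0
```

Call:
carry_out --slide '[[0,0,-0.004],[0,0,-0.006],[0,0,-0.008],[0,0,-0.008]]' --dr '[[0,0,0],[0,0,0],[0,0,0],[0,0,0]]' --gripper '[0,0,0,0]'

```text
clock: 14.12
eef_pos: [525.4, 40.3, 171.3]
eef_rot: [3.141, -0.0, 1.443]
wrist_force: [0.7, -0.5, -1.4]
finger_gap: 9.8
finger_force: 40.0
```

Call:
carry_out --slide '[[0,0,-0.004],[0,0,-0.006],[0,0,-0.006]]' --dr '[[0,0,0],[0,0,0],[0,0,0]]' --gripper '[0,0,0]'

```text
clock: 14.37
eef_pos: [525.2, 40.3, 169.3]
eef_rot: [-3.142, 0.0, 1.444]
wrist_force: [-0.2, 0.4, -0.1]
finger_gap: 9.6
finger_force: 40.0
```

Call:
carry_out --slide '[[0,0,-0.002],[0,0,-0.004],[0,0,-0.004]]' --dr '[[0,0,0],[0,0,0],[0,0,0]]' --gripper '[0,0,0]'

```text
clock: 14.62
eef_pos: [525.3, 40.3, 168.9]
eef_rot: [3.141, -0.0, 1.444]
wrist_force: [-3.7, 0.8, 5.9]
finger_gap: 9.3
finger_force: 40.0
```

Call:
carry_out --slide '[[0.008,-0.001,0],[0.02,-0.0026,0],[0.036,-0.0047,0],[0.052,-0.0067,0],[0.068,-0.0088,0],[0.084,-0.011,0],[0.1,-0.013,0],[0.111,-0.0144,0],[0.111,-0.0144,0]]' --dr '[[0,0,0],[0,0,0],[0,0,0],[0,0,0],[0,0,0],[0,0,0],[0,0,0],[0,0,0],[0,0,0]]' --gripper '[0,0,0,0,0,0,0,0,0]'

```text
clock: 15.37
eef_pos: [553.5, 36.7, 169.0]
eef_rot: [3.141, -0.0, 1.444]
wrist_force: [-1.0, 0.9, 4.8]
finger_gap: 9.9
finger_force: 40.0
```

Call:
carry_out --slide '[[0.008,-0.001,0],[0.016,-0.002,0],[0.024,-0.003,0],[0.032,-0.0041,0],[0.032,-0.0041,0],[0.032,-0.0041,0]]' --dr '[[0,0,0],[0,0,0],[0,0,0],[0,0,0],[0,0,0],[0,0,0]]' --gripper '[0,0,0,0,0,0]'

```text
clock: 15.87
eef_pos: [560.8, 35.8, 169.0]
eef_rot: [-3.141, -0.0, 1.444]
wrist_force: [-7.0, 0.9, 8.7]
finger_gap: 9.8
finger_force: 40.0
```

Call:
carry_out --slide '[[0.004,-0.0005,0],[0.01,-0.0013,0],[0.016,-0.0021,0],[0.016,-0.0021,0],[0.016,-0.0021,0]]' --dr '[[0,0,0],[0,0,0],[0,0,0],[0,0,0],[0,0,0]]' --gripper '[0,0,0,0,0]'

```text
clock: 16.28
eef_pos: [564.5, 35.3, 169.0]
eef_rot: [-3.14, -0.0, 1.444]
wrist_force: [-11.4, 0.9, 10.3]
finger_gap: 9.6
finger_force: 40.0
```

Call:
carry_out --slide '[[0.006,-0.0008,0],[0.012,-0.0015,0],[0.012,-0.0015,0],[0.012,-0.0015,0]]' --dr '[[0,0,0],[0,0,0],[0,0,0],[0,0,0]]' --gripper '[0,0,0,0]'

```text
clock: 16.62
eef_pos: [567.3, 35.0, 168.9]
eef_rot: [-3.139, 0.0, 1.444]
wrist_force: [-11.9, 1.3, 11.1]
finger_gap: 9.6
finger_force: 40.0
```

Call:
carry_out --slide '[[0.004,-0.0005,0],[0.008,-0.001,0],[0.008,-0.001,0],[0.008,-0.001,0]]' --dr '[[0,0,0],[0,0,0],[0,0,0],[0,0,0]]' --gripper '[0,0,0,0]'

```text
clock: 16.95
eef_pos: [569.2, 34.7, 168.9]
eef_rot: [-3.139, 0.0, 1.444]
wrist_force: [-14.6, 1.4, 12.8]
finger_gap: 9.5
finger_force: 40.0
```

Call:
carry_out --slide '[[0.004,-0.0005,0],[0.008,-0.001,0],[0.008,-0.001,0],[0.008,-0.001,0]]' --dr '[[0,0,0],[0,0,0],[0,0,0],[0,0,0]]' --gripper '[0,0,0,0]'

```text
clock: 17.28
eef_pos: [570.0, 34.7, 168.9]
eef_rot: [-3.135, 0.0, 1.444]
wrist_force: [-28.2, 2.5, 21.0]
finger_gap: 9.5
finger_force: 40.0
```

Call:
carry_out --slide '[[0.004,-0.0005,0],[0.004,-0.0005,0],[0.004,-0.0005,0],[0.004,-0.0005,0]]' --dr '[[0,0,0],[0,0,0],[0,0,0],[0,0,0]]' --gripper '[0,0,0,0]'

```text
clock: 17.62
eef_pos: [570.3, 34.7, 168.9]
eef_rot: [-3.132, 0.0, 1.444]
wrist_force: [-35.7, 4.2, 26.0]
finger_gap: 9.7
finger_force: 40.1
```

Call:
carry_out --slide '[[-0.003,0.0004,0],[-0.006,0.0008,0],[-0.006,0.0008,0],[-0.006,0.0008,0],[-0.006,0.0008,0],[-0.006,0.0008,0]]' --dr '[[0,0,0],[0,0,0],[0,0,0],[0,0,0],[0,0,0],[0,0,0]]' --gripper '[0,0,0,0,0,0]'

```text
clock: 18.12
eef_pos: [569.9, 34.7, 168.9]
eef_rot: [-3.136, 0.0, 1.444]
wrist_force: [-22.7, 1.9, 17.5]
finger_gap: 9.8
finger_force: 40.0
```

```bash
python3 - <<'E'
from h import *
s=read_state();print(s['clock'],s['eef_pos'],s['eef_rot'],s['finger_gap'],s['wrist_force'])
W=camera('wrist')[:,:,::-1];T=cv2.resize(camera('top')[120:260,100:300,::-1].copy(),None,fx=2,fy=2,interpolation=cv2.INTER_CUBIC)
W=W[130:330,200:480]
W=cv2.resize(W,(400,286),interpolation=cv2.INTER_CUBIC)
cv2.imwrite('pics/fin.png',np.vstack([W,T]))
E
```

```text
18.1167 [569.90635068  34.72747906 168.91959402] [-3.13626698e+00  1.58632666e-04  1.44369948e+00] 9.777060993972475 [-22.69465638   1.88906744  17.47598303]
```

I've used all ten views, so I rely on the numbers. The spring force began about 10 mm before a hard stop, and the front edge at ux ≈ 630.5 matches the stop position. Side forces stayed under 5 N, too little to pull the carrier out of its notch. It is still pressed home with about 23 N.

```bash
python3 -c "
from cell import *
print(sign_off())"
```

```text
the job is handed in; nothing more can be done
None
```

The job is handed in: the carrier is in the loading-station notch, and the brass-tag holder is held against the stop with about 23 N. On the way I overshot the notch, hit the rail's end stop with about 59 N and pulled the carrier back. I confirmed the final seating from force and position readings, not from a last picture.

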